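# Start the jar programme on the chamber vacuum packer

## Robot

A 6-joint arm with a two-finger parallel gripper is mounted at the origin on the work surface. World frame = base frame: x ahead of the robot, y to its left, z up, the work surface at z = 0. Lengths are in m, angles in rad, forces in N, time in s.
With the tool pointing down it reaches from about 0.25 to 0.85 m from the base axis. Payload 12.5 kg.
Tool frame: the origin (TCP) lies on the centre line of the jaws, within the pads' length; the fingertips stand r.tcp_to_tips ahead of it and the grasp point (between the pads) lies 3 mm ahead of it (r.tcp_to_tips is the distance from the TCP to the fingertips, in m); z points along the fingers, x is the direction in which the jaws open and shut, and the axes are right-handed (so a half turn about z gives the same grasp; the last joint's range is limited). The gripper opens to 93 mm and grips with 3 to 60 N. Pads are 15 mm wide; open, the fingers measure 128 mm over their backs; the gripper's body (75 mm by 188 mm) begins 65 mm behind the grasp point.
Start: joints at [1.211, 0.351, 1.652, -0, 1.139, -0.085], TCP at [0.149, 0.529, 0.241] pointing down, gripper open.
Joint ranges: [-2.75, 2.75], [-0.79, 2.1], [0.01, 2.65], [-1.57, 4.71], [0.07, 3.14], [-2.87, 2.87]. Speed limits (rad/s): [2.22, 2.22, 2.79, 3.14, 3.14, 3.14].

## Interface

Orientations are given as a rotation vector (axis times angle).
In Python, from workcell import telemetry, cams, r gives the robot as it stands.
- The arm moves only by the shell command python3 -m handwheel 'ROWS' [FORCE]. ROWS is JSON, a list that holds one entry, the list of rows, each a list of 5 numbers: the finger opening in mm, from 0 to 93, then the shift along the tool's x, y, z in mm, then the turn about the tool's z in degrees. A call has 1 to 8 rows; each row shifts and turns the pose as measured when the row begins, along the tool's axes as they then stand; what a row does not reach is not made up. A row lasts 1/8 s, in which the tool goes at most 62.5 mm and 10.7 degrees, less where a joint would pass 70% of its speed; a pose out of reach is approached as far as the arm can. A call with a gripper value outside its range is refused whole. The fingers move at their own pace and stop on an object; FORCE is the grip in N (left out, the last holds). Time passes only in rows, so rows that do not move let the fingers close. It gives the time, the measured TCP pose, the force and the opening at its end, in the units of the state.
- telemetry.get_obs(): the state, without advancing time (a new reading comes with each control period).
- cams.get_image(name): name is "side" or "top"; returns a dict with "color" (400x640x3 uint8, red, green, blue), "range_z" (400x640 float32, m along the optical axis (not along the pixel's ray), 0 where there is no reading), "vertical_fov" (degrees; the focal length in pixels is half the picture's height over the tangent of half this angle, whatever the lens; pixels are square), "cx", "cy" (the principal point, pixels), "extrinsics" (4x4, takes a point from world to camera coordinates). Camera axes: x right, y up, looking along -z (the intrinsics and any distortion apply to the point x, -y, -z); pixel columns grow to the right and rows downward; lengths in m; the calibration is good to about 2 mm. A picture is of the moment at which its call begins.
- r.close_job(): hands the job in, once; it reports no verdict.
The state is a dict: "time": time; "joints": joint angles; "joint_velocities": joint speeds; "tau": joint torques, N m; "position": TCP position; "ee_rot": TCP orientation; "contact_force": force on the tool from outside, world axes, zero at the start; "moment": the same for the moment, N m; "finger_gap": finger opening in m.
Only numpy, scipy, OpenCV 4.12 (cv2) and the standard library are available. Lean on these libraries where they do the work, as an engineer would, in place of code of your own. Each camera call takes 0.05 s, during which the arm holds its last target.

## Task

The two filled jars are ready in the chamber vacuum packer: press the far half of the green main rocker down to switch the machine on, then press the blue jar-programme key fully in and let it spring back, then push the open clear lid down by the black grip along its front edge, without slamming it, until it rests shut on its seal. The lid springs open again if released, so the program finishes while the fingers are still holding it shut. Do not press the white or the red key, and leave both jars in the chamber, the spare jar and the metal cup where they stand.

Things in the scene. Friction and masses are not known exactly. Their poses are not given: they have to be found in the camera images.
- packer: stainless chamber vacuum packer, fixed, 530 mm deep, 380 wide. Origin: middle of its front lower edge, on the table; x runs back into the machine, y to its left. Sloping console over the first 130 mm (128 mm high at the front, 163 at the back, 15 degrees) with, left to right: rocker, gauge, white, blue, red key. Then the chamber (floor 80 mm up, rim 170) and a 190 mm high pump housing
- rocker (a joint): green main rocker, 26 mm wide, 40 mm long front to back, in a black bezel 3 mm high, near the left end of the console. Value in rad: 0 is off (far half standing up), 0.40 is on (far half pressed down); it stays where it is left and turns with about 3 N on its far half
- rocker_far (a point): the spot to press on the rocker: on the top face of the far half, 15 mm behind the rocker's middle; it moves with the rocker, 6 mm down from off to on. Pressing straight down works
- blue_key (a joint): travel of the blue jar-programme key (a jar sign behind it) in m: 0 is out, 0.005 fully in. Pressed square to the console face; springs back; about 2.5 N to start, 5.4 N at the end. A brief press is enough
- blue_key_top (a point): centre of the flat top of the blue key: 25 mm across, top 14 mm above the console face, bezel 4 mm high; the neighbouring key centres are 60 mm away. z is the key's axis (leaning 15 degrees to the front); pressing straight down also works
- white_key (a joint): travel in m of the white bag-programme key, same make as the blue one, to its left: not to be pressed
- white_key_top (a point): centre of the top of the white key
- red_key (a joint): travel in m of the red stop key, same make as the blue one, to its right, the last on the console: not to be pressed
- red_key_top (a point): centre of the top of the red key
- lid: clear domed lid on damped struts, hinged along the packer's y, 440 mm behind its front, 180 mm up. Origin: middle of the top face of the black front grip (220 mm long, 38 deep, 20 thick), 328 mm before the hinge; 195 mm above the table when shut on the end stop, about 308 to 340 at the start. Stays there untouched; 2 to 4 N push it down, about 7 N hold it shut; it rises 100 mm if let go
- jar_a: amber glass jar with brass lid, 60 mm across, 74 mm high, standing in the left half of the chamber, clear of the closing lid; origin at the centre of its underside
- jar_b: the same kind of jar in the right half of the chamber
- spare_jar: clear glass jar with dark lid, 60 mm across, 74 mm high, standing on the table close beside the packer, left or right; origin at the centre of its underside
- cup: metal measuring cup with a handle, 72 mm across the rim, 75 mm high, standing on the table close beside the packer, left or right; origin at the centre of its underside
Not all that is in view belongs to the job. What is shaped like the jar_a but pink is not meant.

How it is judged:
By the outcome, as a careful person would: the job done as asked, in the order asked, and still so for the second after the job is handed in, while the arm keeps its last pose, push and grip.
It also fails if it takes over 67 s, if anything falls off the work surface, if the arm or the gripper's body presses on something with over 40 N, if the wrist force passes 120 N, or if a joint passes its speed limit or range.

## Working session

There is one attempt and no reset: what is moved stays moved. The work goes in short steps, Python scripts to look and compute and a shell command to move; the robot and the scene stay as the last step left them, time stands still between calls to the robot, and variables do not carry over. Pictures are saved under pics/ and viewed, and the job is handed in when it is done.

```bash
ls; mkdir -p pics
cat > h.py <<'E'
import numpy as np,cv2
from workcell import telemetry,cams,r
def grab(n):
    d=cams.get_image(n); np.savez('last_%s.npz'%n,**{k:np.array(v) for k,v in d.items()}); return d
def load(n): return dict(np.load('last_%s.npz'%n,allow_pickle=True))
def pt(d,u,v,z=None):
    f=200/np.tan(np.radians(float(d['vertical_fov']))/2)
    if z is None:
        p=d['range_z'][int(v)-1:int(v)+2,int(u)-1:int(u)+2]; z=np.median(p[p>0]) if (p>0).any() else np.nan
    c=np.array([(u-d['cx'])/f*z,-(v-d['cy'])/f*z,-z,1])
    return (np.linalg.inv(d['extrinsics'])@c)[:3]
E
python3 - <<'E'
from h import *
print(telemetry.get_obs(),r.tcp_to_tips)
for n in('side','top'):
    d=grab(n);print(n,{k:(v if np.size(v)<20 else np.shape(v)) for k,v in d.items()})
    cv2.imwrite(f'pics/{n}0.png',d['color'][:,:,::-1])
E
```

```text
pics
{'time': 0.0, 'joints': array([ 1.21140669e+00,  3.51234213e-01,  1.65241583e+00, -2.82192514e-05,
        1.13910835e+00, -8.45507732e-02]), 'joint_velocities': array([-0.00084647,  0.00116901,  0.00023767,  0.00103756,  0.00029422,
       -0.00170884]), 'tau': array([ 2.68231794e-03, -4.97333407e+01, -2.85254645e+01,  6.99897995e-02,
        2.58495938e-02, -1.17966051e-04]), 'position': array([0.14910873, 0.52907115, 0.24010567]), 'ee_rot': array([ 2.50428366e+00,  1.89581586e+00, -1.52628230e-03]), 'contact_force': array([ 0.74496306, -0.60981356,  0.17433512]), 'moment': array([ 0.011718  ,  0.00264839, -0.02761937]), 'finger_gap': 0.0932399466169923} 0.022
side {'color': (400, 640, 3), 'range_z': (400, 640), 'vertical_fov': 54.8926464040969, 'cx': 318.978300237941, 'cy': 202.99543318185823, 'extrinsics': array([[ 0.41099988, -0.91163114,  0.00278726, -0.19635735],
       [ 0.76916943,  0.34841034,  0.53571319, -0.55068326],
       [-0.48934393, -0.21803418,  0.84439541, -0.60955248],
       [ 0.        ,  0.        ,  0.        ,  1.        ]])}
top {'color': (400, 640, 3), 'range_z': (400, 640), 'vertical_fov': 47.81946230264191, 'cx': 315.07255641346336, 'cy': 192.3424933855352, 'extrinsics': array([[-0.00635902, -0.9999773 ,  0.00222984,  0.03749478],
       [ 0.99622798, -0.00614217,  0.08655684, -0.63131902],
       [-0.08654117,  0.00277184,  0.99624442, -1.35456265],
       [ 0.        ,  0.        ,  0.        ,  1.        ]])}
```

View pics/side0.png

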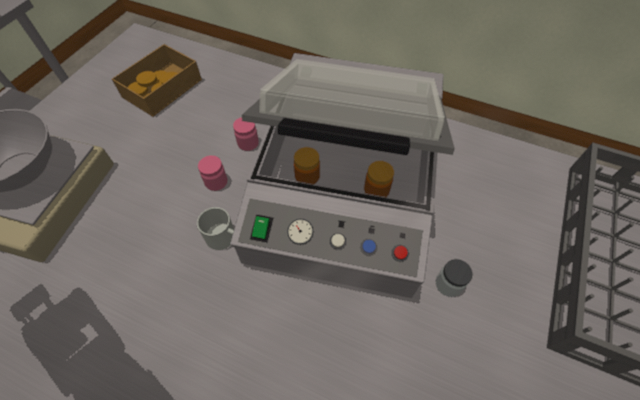

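View pics/top0.png

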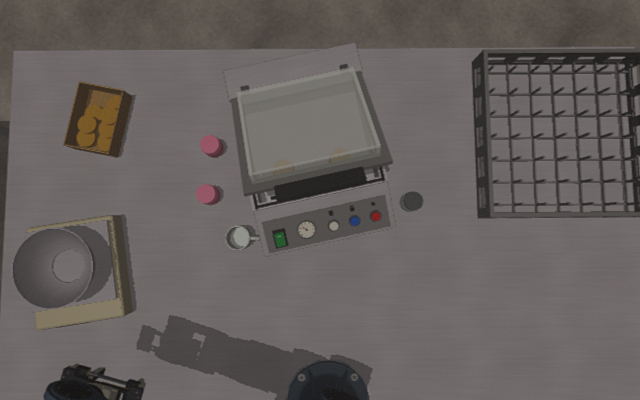

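The side view shows the rocker at (261,228), gauge at (300,231), white key at (338,240), blue at (369,246), red at (400,252) and grip at (345,137). In the top view they are at rocker (280,239), white (334,226), blue (355,221), red (376,216) and grip (320,184). The cup stands at the left and the spare jar at the right. Pink jars are decoys.

Possible mix-ups: for the blue key, white (338,240) or red (400,252). For the rocker, the gauge (300,231). For the grip, the front lid frame. I choose blue (369,246), with the jar sign behind it.

Run:
```python
from h import *
d=load('side');c=d['color'][180:290,225:435,::-1];cv2.imwrite('pics/sc.png',cv2.resize(c,None,fx=3.8,fy=3.8,interpolation=2))
d=load('top');c=d['color'][150:260,225:425,::-1];cv2.imwrite('pics/tc.png',cv2.resize(c,None,fx=4,fy=4,interpolation=2))
for n,L in(('side',dict(rock=(261,228),white=(338,240),blue=(369,246),red=(400,252),gripL=(282,128),gripR=(408,146),cup=(214,226),spare=(457,269),FL=(238,247),FR=(424,280))),('top',dict(rock=(280,239),white=(334,226),blue=(355,221),red=(376,216),gripL=(277,192),gripR=(364,177),cup=(239,237),spare=(411,201)))):
    d=load(n)
    for k,(u,v) in L.items(): print(n,k,pt(d,u,v).round(4))
```

```text
side rock [0.4883 0.1287 0.1525]
side white [ 0.5258 -0.0176  0.1527]
side blue [ 0.5384 -0.0759  0.1526]
side red [ 0.5507 -0.1331  0.1526]
side gripL [0.5891 0.1185 0.3373]
side gripR [ 0.6358 -0.0838  0.3397]
side cup [0.5107 0.2898 0.0037]
side spare [ 0.6035 -0.2527  0.0739]
side FL [0.4501 0.1666 0.108 ]
side FR [ 0.5868 -0.2054  0.0013]
top rock [0.4921 0.1312 0.156 ]
top white [ 0.5269 -0.0178  0.1536]
top blue [ 0.5403 -0.0761  0.154 ]
top red [ 0.5537 -0.1344  0.1541]
top gripL [0.606  0.1248 0.3373]
top gripR [ 0.6399 -0.0817  0.3432]
top cup [0.4966 0.2692 0.0042]
top spare [ 0.5999 -0.2493  0.0758]
```

View pics/sc.png

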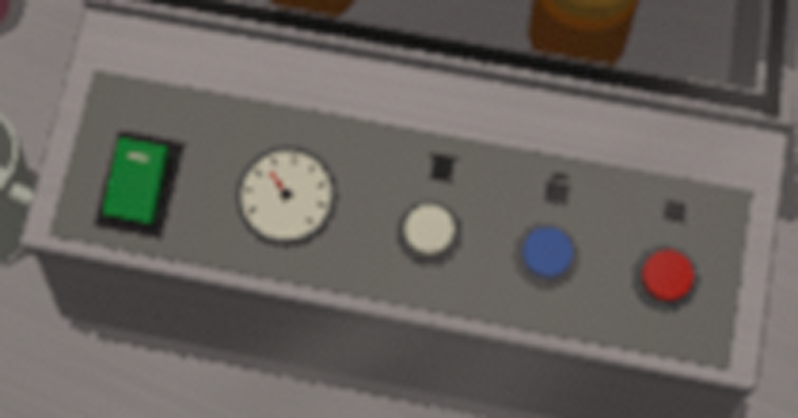

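View pics/tc.png

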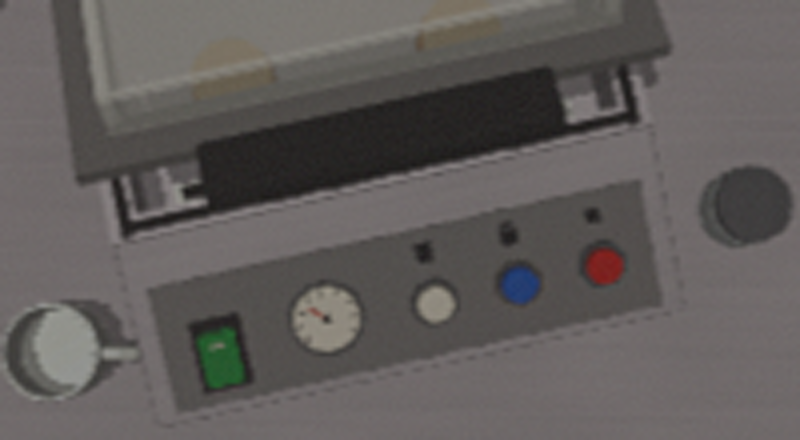

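```bash
cat >> h.py <<'E'
def cloud(d):
    f=200/np.tan(np.radians(float(d['vertical_fov']))/2); v,u=np.mgrid[0:400,0:640]; z=d['range_z']
    P=np.stack([(u-d['cx'])/f*z,-(v-d['cy'])/f*z,-z,np.ones_like(z)],-1)@np.linalg.inv(d['extrinsics']).T
    P=P[...,:3].copy(); P[z<=0]=np.nan; return P
yaw=np.radians(12.7)
B0=np.array([.539,-.076])
def loc(P): # relative blue key, packer axes
    q=np.asarray(P)[...,:2]-B0; c,s=np.cos(yaw),np.sin(yaw)
    return np.concatenate([np.stack([q[...,0]*c+q[...,1]*s,-q[...,0]*s+q[...,1]*c],-1),np.asarray(P)[...,2:]],-1)
E
python3 - <<'E'
from h import *
for n in('side','top'):
    d=load(n);P=cloud(d);L=loc(P);hsv=cv2.cvtColor(d['color'],cv2.COLOR_RGB2HSV).astype(int);h,s,v=[hsv[...,i] for i in range(3)]
    reg=(abs(L[...,0])<.25)&(abs(L[...,1]-.1)<.22)&(P[...,2]>.11)
    for nm,m in(('green',(h>45)&(h<80)&(s>120)),('blue',(h>100)&(h<125)&(s>90)),('red',((h<8)|(h>172))&(s>150)&(L[...,0]<.03)),('grip',(v<50)&(P[...,2]>.29))):
        m=m&reg;Q=P[m];q=L[m]; 
        if not len(Q): print(n,nm,'none');continue
        print(n,nm,len(Q),'med',np.median(Q,0).round(4),'loc med',np.median(q,0).round(4),'lo',np.percentile(q,3,0).round(4),'hi',np.percentile(q,97,0).round(4))
        if nm in('green','grip'):
            for a in np.linspace(np.percentile(q[:,0],2),np.percentile(q[:,0],98),6): 
                k=abs(q[:,0]-a)<.004; print('   x',a.round(4),'z',np.median(q[k,2]).round(4),k.sum())
    # yaw from grip front edge; profile across
    for y in(.06,.2):
      for x0 in np.arange(-.08,.36,.02):
        k=(abs(L[...,1]-y)<.012)&(abs(L[...,0]-x0)<.006)
        if k.sum(): print((n,y,round(x0,2),np.nanmax(P[...,2][k]).round(3),np.nanmedian(P[...,2][k]).round(3)),end=' ')
      print()
E
```

```text
side green 287 med [0.4887 0.1304 0.1519] loc med [-0.0035  0.2126  0.1519] lo [-0.0189  0.2019  0.1373] hi [0.0148 0.2259 0.1622]
   x -0.019 z 0.1456 54
   x -0.0121 z 0.1487 66
   x -0.0053 z 0.1521 68
   x 0.0016 z 0.1554 63
   x 0.0085 z 0.159 53
   x 0.0154 z 0.1615 34
side blue 127 med [ 0.5385 -0.0751  0.1528] loc med [-0.0002  0.0009  0.1528] lo [-0.0099 -0.009   0.1436] hi [0.01   0.0108 0.1556]
side red 132 med [ 0.5508 -0.1338  0.1529] loc med [-0.0016 -0.0591  0.1529] lo [-0.0106 -0.0691  0.1429] hi [ 0.0086 -0.0485  0.1564]
side grip 2252 med [0.6167 0.018  0.3362] loc med [0.0927 0.0747 0.3362] lo [ 0.0864 -0.0242  0.3274] hi [0.1184 0.179  0.3425]
   x 0.0861 z 0.3317 732
   x 0.0928 z 0.3388 991
   x 0.0994 z 0.3411 335
   x 0.106 z 0.3377 266
   x 0.1127 z 0.3346 252
   x 0.1193 z 0.332 170
('side', 0.06, np.float64(-0.08), np.float64(0.003), np.float64(-0.0)) ('side', 0.06, np.float64(-0.06), np.float64(0.004), np.float64(-0.0)) ('side', 0.06, np.float64(-0.04), np.float64(0.132), np.float64(0.108)) ('side', 0.06, np.float64(-0.02), np.float64(0.138), np.float64(0.
[... 5965 characters left out ...]
p.float64(0.313)) ('top', 0.2, np.float64(0.16), np.float64(0.352), np.float64(0.342)) ('top', 0.2, np.float64(0.18), np.float64(0.347), np.float64(0.341)) ('top', 0.2, np.float64(0.2), np.float64(0.338), np.float64(0.333)) ('top', 0.2, np.float64(0.22), np.float64(0.33), np.float64(0.323)) ('top', 0.2, np.float64(0.24), np.float64(0.321), np.float64(0.314)) ('top', 0.2, np.float64(0.26), np.float64(0.308), np.float64(0.304)) ('top', 0.2, np.float64(0.28), np.float64(0.3), np.float64(0.294)) ('top', 0.2, np.float64(0.3), np.float64(0.29), np.float64(0.285)) ('top', 0.2, np.float64(0.32), np.float64(0.279), np.float64(0.275)) ('top', 0.2, np.float64(0.34), np.float64(0.27), np.float64(0.265))
```

```bash
cat >> h.py <<'E'
from scipy.spatial.transform import Rotation as R
def W(l): 
    c,s=np.cos(yaw),np.sin(yaw); return np.array([B0[0]+c*l[0]-s*l[1],B0[1]+s*l[0]+c*l[1]])
def plan(l,ztip):
    """tool-frame mm to put fingertips at loc xy, height ztip; turn to align jaws with packer y"""
    o=telemetry.get_obs();Rm=R.from_rotvec(o['ee_rot']).as_matrix()
    t=np.array([*W(l),ztip+r.tcp_to_tips]);d=Rm.T@(t-o['position'])*1000
    a=Rm.T@np.array([-np.sin(yaw),np.cos(yaw),0]); ang=np.degrees(np.arctan2(a[1],a[0])); ang=(ang+90)%180-90
    tip=o['position']+Rm[:,2]*r.tcp_to_tips
    print('t',round(o['time'],2),'d',d.round(1),'turn',ang.round(1),'tiploc',loc(tip).round(4),'F',o['contact_force'].round(1),'gap',round(o['finger_gap'],4),'j6',o['joints'][5].round(2)); return d
E
python3 -c "
from h import *
plan((.012,.212),.21)"
```

```text
t 0.1 d [-284.5  449.     8.4] turn -28.4 tiploc [-0.2473  0.676   0.2182] F [ 0.   0.4 -1.1] gap 0.093 j6 -0.08
```

```bash
python3 -m handwheel '[[[0,-20,30,0,-9.5],[0,-20,30,0,-9.5],[0,-20,30,0,-9.4]]]' 20; python3 -c "
from h import *
plan((.012,.212),.21)"
```

```text
time: 0.48
position: [0.2317, 0.4593, 0.2392]
ee_rot: [1.941, 2.469, -0.004]
contact_force: [-0.1, -0.2, -0.4]
finger_gap: 0.0679
t 0.47 d [-380.9  187.8    7.6] turn 0.9 tiploc [-0.1821  0.5897  0.2172] F [-0.1 -0.2 -0.4] gap 0.0679 j6 -0.8
```

```bash
python3 -m handwheel '[[[0,-45,23,0,0.9],[0,-45,23,0,0],[0,-45,23,0,0],[0,-45,23,0,0],[0,-45,23,0,0],[0,-45,23,0,0],[0,-45,23,0,0],[0,-30,15,0,0]]]'; python3 -c "
from h import *
plan((.012,.212),.175)"
```

```text
time: 1.48
position: [0.4875, 0.152, 0.2382]
ee_rot: [-1.958, -2.457, 0.007]
contact_force: [-0.2, 0.2, -0.5]
finger_gap: 0.0005
t 1.48 d [-21.7  12.1  41.2] turn 0.2 tiploc [-2.000e-04  2.337e-01  2.162e-01] F [-0.2  0.2 -0.5] gap 0.0005 j6 -1.58
```

```bash
python3 -m handwheel '[[[0,-11,6,20,0.2],[0,-11,6,15,0],[0,0,0,0,0]]]'; python3 -c "
from h import *
plan((.012,.212),.164)
for n in('side','top'):
    d=grab(n)
    c=d['color'][150:290,225:435,::-1] if n=='side' else d['color'][130:270,225:425,::-1]
    cv2.imwrite(f'pics/{n}1.png',cv2.resize(c,None,fx=3.8,fy=3.8,interpolation=2))
"
```

```text
time: 1.85
position: [0.5055, 0.1305, 0.2016]
ee_rot: [-1.965, -2.45, 0.008]
contact_force: [-0.2, -0.4, 0.3]
finger_gap: 0.0003
t 1.85 d [ 3.2 -0.6 15.6] turn -0.2 tiploc [0.0126 0.2088 0.1796] F [-0.2 -0.4  0.3] gap 0.0003 j6 -1.62
```

View pics/side1.png

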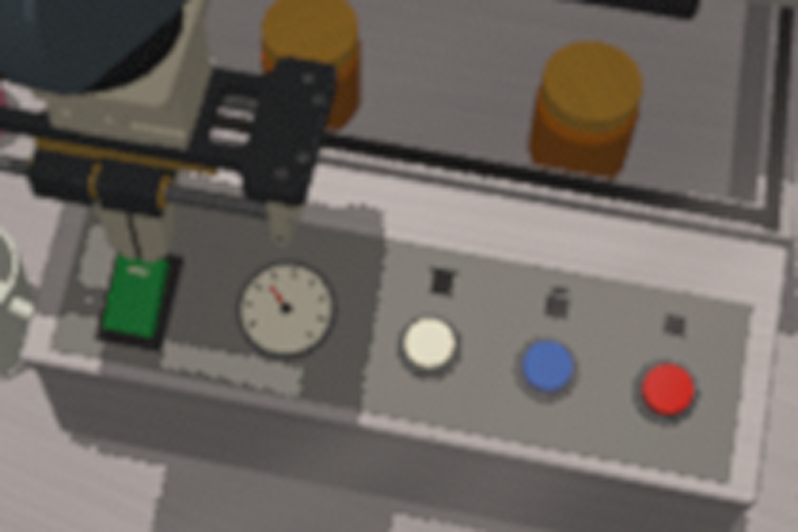

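View pics/top1.png

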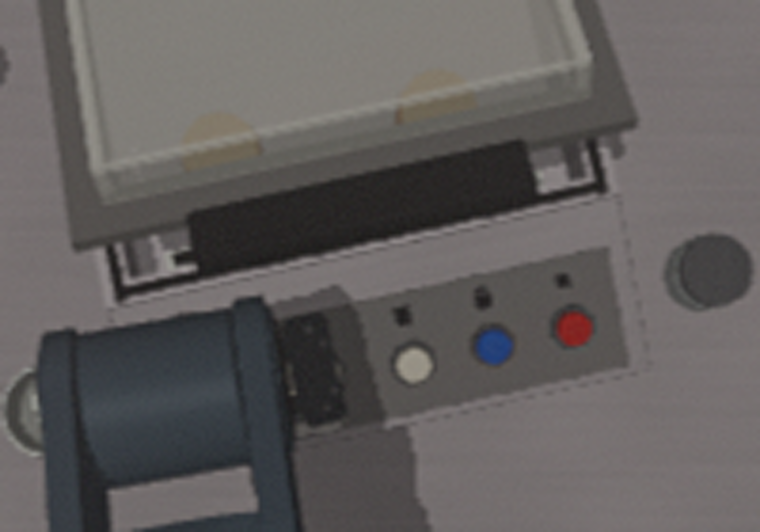

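Both pictures show the closed fingertips (side crop (135,255)) just above the far half of the green rocker. The keys are clear.

```bash
python3 -m handwheel '[[[0,3,0,9,0],[0,0,0,4,0],[0,0,0,3,0]]]'; python3 -c "
from h import *
plan((.012,.212),.155)"
python3 -m handwheel '[[[0,0,0,3,0],[0,0,0,3,0]]]';python3 -c "
from h import *
plan((.012,.212),.155)"
```

```text
time: 2.33
position: [0.5046, 0.1357, 0.187]
ee_rot: [1.961, 2.452, -0.004]
contact_force: [0.9, -0.5, -0.5]
finger_gap: 0.0004
t 2.33 d [-2.  -0.9 10. ] turn -0.0 tiploc [0.0129 0.214  0.165 ] F [ 0.9 -0.5 -0.5] gap 0.0004 j6 -1.62
time: 2.58
position: [0.5065, 0.1361, 0.1822]
ee_rot: [1.959, 2.449, 0.003]
contact_force: [5.9, 1.7, 7.0]
finger_gap: 0.0003
t 2.58 d [-2.1 -3.   5.2] turn 0.0 tiploc [0.0151 0.214  0.1602] F [5.9 1.7 7. ] gap 0.0003 j6 -1.62
```

```bash
python3 -m handwheel '[[[0,0,-1,3,0],[0,0,-1,3,0]]]';python3 -c "
from h import *
plan((.012,.212),.155)"
```

```text
time: 2.82
position: [0.5084, 0.1365, 0.1786]
ee_rot: [1.955, 2.444, 0.016]
contact_force: [4.5, 2.1, 4.3]
finger_gap: 0.0002
t 2.83 d [-2.  -4.9  1.5] turn -0.0 tiploc [0.0172 0.214  0.1566] F [4.5 2.1 4.3] gap 0.0002 j6 -1.62
```

```bash
python3 -m handwheel '[[[0,0,-2,3,0],[0,0,-2,3,0]]]';python3 -c "
from h import *
plan((.012,.212),.155)
d=grab('side')
c=d['color'][150:290,225:435,::-1]
cv2.imwrite(f'pics/side2.png',cv2.resize(c,None,fx=3.8,fy=3.8,interpolation=2))"
```

```text
time: 3.08
position: [0.5084, 0.1365, 0.1778]
ee_rot: [1.95, 2.438, 0.03]
contact_force: [-6.9, 0.0, 34.1]
finger_gap: 0.0004
t 3.08 d [-2.  -4.8  0.7] turn -0.0 tiploc [0.0174 0.2139 0.1558] F [-6.9  0.  34.1] gap 0.0004 j6 -1.62
```

View pics/side2.png

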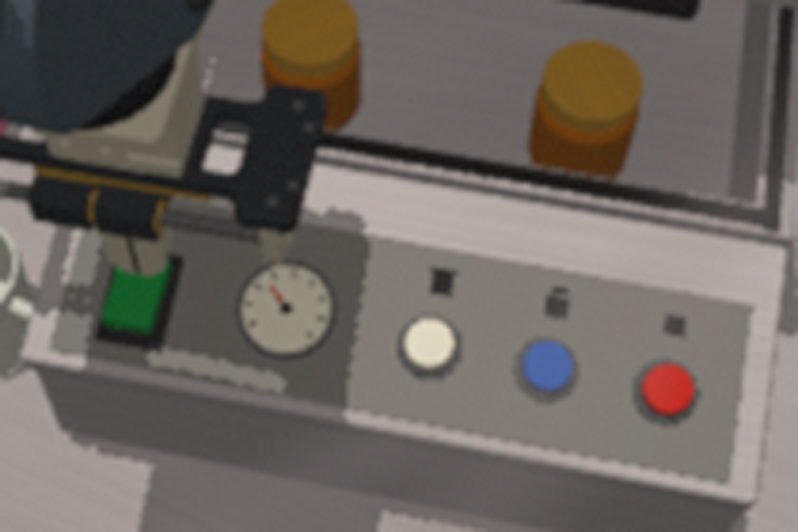

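The force has risen to 34 N at a hard stop, with the rocker under the tips at (140,265). I'll lift off and look.

```bash
python3 -m handwheel '[[[0,0,0,-10,0],[0,0,0,-25,0],[0,-40,-15,-20,0],[0,-40,-15,0,0],[0,-45,0,0,0],[0,-45,0,0,0],[0,-45,0,0,0]]]';python3 -c "
from h import *
plan((0.001,.0005),.17)
d=grab('side')
c=d['color'][150:290,225:435,::-1]
cv2.imwrite(f'pics/side3.png',cv2.resize(c,None,fx=3.8,fy=3.8,interpolation=2))
P=cloud(d);q=loc(P);hsv=cv2.cvtColor(d['color'],cv2.COLOR_RGB2HSV).astype(int);h,s=hsv[...,0],hsv[...,1]
m=(h>45)&(h<80)&(s>120)&(P[...,2]>.11)&(abs(q[...,1]-.212)<.03)&(abs(q[...,0])<.04);q=q[m];print(len(q),np.polyfit(q[:,0],q[:,2],1))
"
```

```text
time: 4.0
position: [0.5243, -0.084, 0.2357]
ee_rot: [1.944, 2.442, 0.031]
contact_force: [0.7, 0.4, 0.1]
finger_gap: 0.0005
t 4.0 d [ 5.2 15.8 44.1] turn 0.3 tiploc [-0.0154 -0.0047  0.2137] F [0.7 0.4 0.1] gap 0.0005 j6 -2.05Traceback (most recent call last):
  File "<string>", line 8, in <module>
    m=(h>45)&(h<80)&(s>120)&(P[...,2]>.11)&(abs(q[...,1]-.212)<.03)&(abs(q[...,0])<.04);q=q[m];print(len(q),np.polyfit(q[:,0],q[:,2],1))
                                                                                                            ~~~~~~~~~~^^^^^^^^^^^^^^^^^
    raise TypeError("expected non-empty vector for x")
TypeError: expected non-empty vector for x
```

View pics/side3.png

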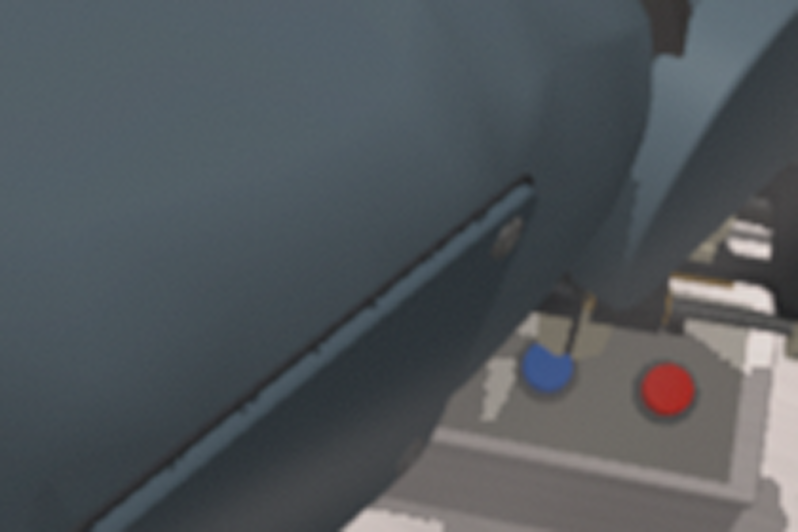

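The arm hides the rocker from the side camera, so I'll use the top view.

```bash
python3 -c "
from h import *
d=grab('top')
c=d['color'][130:270,225:425,::-1]
cv2.imwrite(f'pics/top3.png',cv2.resize(c,None,fx=3.8,fy=3.8,interpolation=2))
P=cloud(d);q=loc(P);hsv=cv2.cvtColor(d['color'],cv2.COLOR_RGB2HSV).astype(int);h,s=hsv[...,0],hsv[...,1]
m=(h>45)&(h<80)&(s>120)&(P[...,2]>.11)&(abs(q[...,1]-.212)<.03)&(abs(q[...,0])<.04);q=q[m];print(len(q),np.polyfit(q[:,0],q[:,2],1))
"
```

```text
122 [0.0439259  0.15449858]
```

View pics/top3.png

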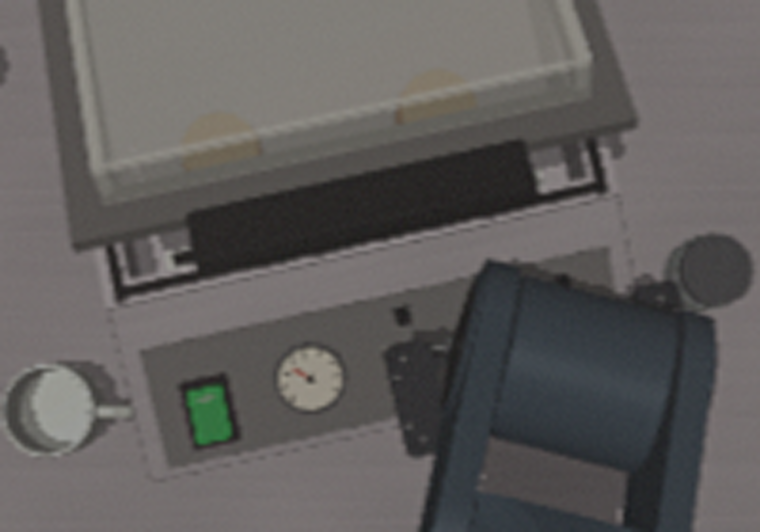

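The rocker face slope dropped from about 26° to 2.5°, so it is on. Next is the blue key.

```bash
python3 -m handwheel '[[[0,3,8,15,0],[0,2,8,15,0],[0,0,0,12,0],[0,0,0,0,0]]]'; python3 -c "
from h import *
plan((0.0,.001),.158)
d=grab('side')
c=d['color'][180:280,300:440,::-1]
cv2.imwrite(f'pics/side4.png',cv2.resize(c,None,fx=5,fy=5,interpolation=2))"
```

```text
time: 4.6
position: [0.5405, -0.0742, 0.1896]
ee_rot: [1.947, 2.443, 0.029]
contact_force: [-0.2, -0.1, 2.0]
finger_gap: 0.0007
t 4.6 d [-0.4 -2.1  9.5] turn 0.2 tiploc [0.0024 0.0014 0.1676] F [-0.2 -0.1  2. ] gap 0.0007 j6 -2.03
```

View pics/side4.png

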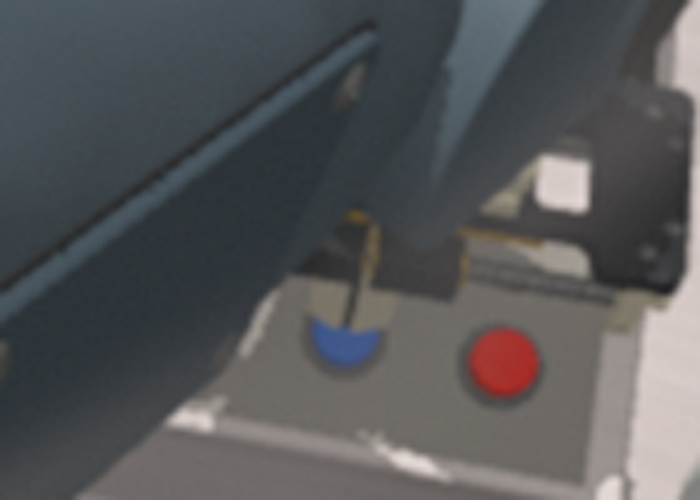

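The closed tips sit over the blue key at (345,330), and the red key at (504,362) is clear.

```bash
python3 -m handwheel '[[[0,0,-2,7,0],[0,0,-1,3,0],[0,0,-1,3,0]]]'; python3 -c "
from h import *
plan((0.0,.001),.152)"
python3 -m handwheel '[[[0,0,-1,3,0],[0,0,-1,3,0]]]'; python3 -c "
from h import *
plan((0.0,.001),.152)"
```

```text
time: 5.03
position: [0.5373, -0.0752, 0.1773]
ee_rot: [1.945, 2.441, 0.031]
contact_force: [1.7, 1.0, 2.3]
finger_gap: 0.0008
t 5.03 d [-0.2  1.4  3.3] turn 0.2 tiploc [-0.0008  0.0011  0.1553] F [1.7 1.  2.3] gap 0.0008 j6 -2.03
time: 5.28
position: [0.5367, -0.0758, 0.1722]
ee_rot: [1.943, 2.438, 0.034]
contact_force: [2.2, 1.6, 6.1]
finger_gap: 0.0002
t 5.28 d [ 0.3  2.2 -1.8] turn 0.2 tiploc [-0.0015  0.0006  0.1502] F [2.2 1.6 6.1] gap 0.0002 j6 -2.03
```

```bash
python3 -m handwheel '[[[0,0,0,2,0],[0,0,0,2,0]]]'; python3 -c "
from h import *
plan((0.0,.001),.152)"
```

```text
time: 5.52
position: [0.5373, -0.0758, 0.1712]
ee_rot: [1.942, 2.437, 0.036]
contact_force: [-12.7, 2.9, 31.5]
finger_gap: 0.0005
t 5.53 d [ 0.4  1.7 -2.8] turn 0.2 tiploc [-0.0009  0.0005  0.1492] F [-12.7   2.9  31.5] gap 0.0005 j6 -2.03
```

Blue key bottomed out at its stop: 31 N, tip 5 mm or more below first contact. I'll release and rise in front of the lid.

```bash
python3 -m handwheel '[[[0,0,0,-8,0],[0,0,0,-20,0],[0,0,-5,-45,0],[0,15,-5,-45,0],[0,15,-5,-45,0],[0,20,0,-40,0],[0,20,0,-20,0],[0,0,0,0,0]]]'; python3 -c "
from h import *
plan((0.103,.077),.36)
d=grab('side');cv2.imwrite('pics/side5.png',d['color'][:,:,::-1])
d=grab('top')
c=d['color'][100:270,225:425,::-1]
cv2.imwrite('pics/top5.png',cv2.resize(c,None,fx=3.5,fy=3.5,interpolation=2))"
```

```text
time: 6.52
position: [0.4965, -0.0104, 0.3988]
ee_rot: [1.946, 2.439, 0.031]
contact_force: [0.3, 0.2, -1.0]
finger_gap: 0.0003
t 6.53 d [  3.4 129.5  20.5] turn 0.1 tiploc [-0.0264  0.0733  0.3768] F [ 0.3  0.2 -1. ] gap 0.0003 j6 -1.91
```

View pics/side5.png

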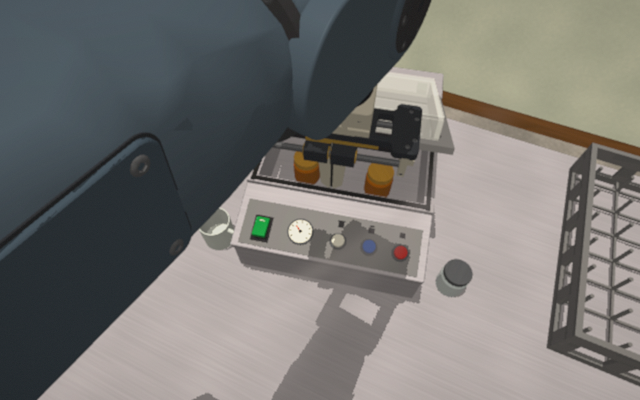

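View pics/top5.png

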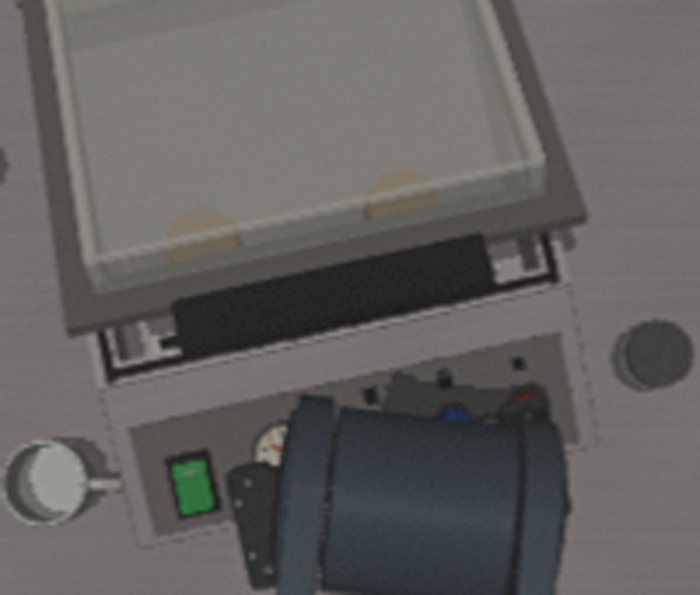

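Keys are out again, the lid is unmoved, and the grip at top crop (330,297) lies directly behind the tool. Moving over it.

```bash
python3 -m handwheel '[[[0,1,35,2,0],[0,1,35,2,0],[0,1,35,2,0],[0,0,22,2,0],[0,0,3,0,0],[0,0,0,0,0]]]'; python3 -c "
from h import *
plan((0.103,.077),.345)"
```

```text
time: 7.38
position: [0.6253, 0.0162, 0.382]
ee_rot: [1.961, 2.444, 0.014]
contact_force: [0.1, -0.8, 0.3]
finger_gap: 0.0001
t 7.38 d [ 6.1 -1.7 14.9] turn -0.2 tiploc [0.1048 0.0709 0.36  ] F [ 0.1 -0.8  0.3] gap 0.0001 j6 -1.84
```

```bash
python3 -m handwheel '[[[0,3,0,6,0],[0,2,0,5,0],[0,0,-1,4,0],[0,0,-2,4,0],[0,0,-2,5,0],[0,0,-2,5,0]]]'; python3 -c "
from h import *
plan((0.100,.077),.33)"
```

```text
time: 8.12
position: [0.6158, 0.0191, 0.3524]
ee_rot: [1.961, 2.442, 0.016]
contact_force: [-0.8, 0.4, 2.4]
finger_gap: 0.0003
t 8.12 d [1.1 4.1 0.4] turn -0.2 tiploc [0.0962 0.0759 0.3304] F [-0.8  0.4  2.4] gap 0.0003 j6 -1.83
```

```bash
python3 -m handwheel '[[[0,0,-2,5,0],[0,0,-2,5,0],[0,0,-2,5,0],[0,0,-2,5,0],[0,0,-2,5,0],[0,0,-2,5,0],[0,0,-2,5,0],[0,0,-2,5,0]]]'; python3 -c "
from h import *
def arc(z):
    # origin of lid for z
    from scipy.optimize import brentq
    t=brentq(lambda t:.18+.328*np.sin(t)+.015*np.cos(t)-z,-.1,.6);return .395-.328*np.cos(t)+.015*np.sin(t),np.degrees(t)
for z in(.34,.33,.3,.29,.27,.25,.23,.21,.195):print(z,np.round(arc(z),4))
plan((0.085,.077),.27)"
```

```text
time: 9.12
position: [0.5999, 0.0155, 0.3099]
ee_rot: [1.96, 2.442, 0.017]
contact_force: [0.2, 1.0, 3.6]
finger_gap: 0.0004
0.34 [ 0.1083 26.5446]
0.33 [ 0.1029 24.565 ]
0.3 [ 0.0894 18.8182]
0.29 [ 0.0856 16.9551]
0.27 [ 0.0792 13.2902]
0.25 [0.0742 9.6911]
0.23 [0.0705 6.1407]
0.21 [0.068  2.6239]
0.195 [0.067 0.   ]
t 9.12 d [ 1.1  5.2 17.9] turn -0.2 tiploc [0.0798 0.0759 0.2879] F [0.2 1.  3.6] gap 0.0004 j6 -1.84
```

```bash
python3 -m handwheel '[[[0,0,-1,5,0],[0,0,-1,5,0],[0,0,-1,5,0],[0,0,-1,5,0],[0,0,-1,5,0],[0,0,-0.5,5,0],[0,0,-0.5,5,0],[0,0,-0.5,5,0]]]'; python3 -c "
from h import *
plan((0.068,.077),.21)"
```

```text
time: 10.12
position: [0.5927, 0.0137, 0.2671]
ee_rot: [1.961, 2.443, 0.014]
contact_force: [-3.0, -1.0, 5.5]
finger_gap: 0.0006
t 10.12 d [ 1.3 -4.6 35. ] turn -0.2 tiploc [0.0724 0.0757 0.2451] F [-3.  -1.   5.5] gap 0.0006 j6 -1.85
```

```bash
python3 -m handwheel '[[[0,0,-1,5,0],[0,0,-0.5,5,0],[0,0,-0.5,5,0],[0,0,-0.5,5,0],[0,0,-0.5,4,0],[0,0,-0.5,4,0],[0,0,-0.5,3,0],[0,0,0,3,0]]]'; python3 -c "
from h import *
plan((0.065,.077),.195)"
```

```text
time: 11.12
position: [0.588, 0.0127, 0.2309]
ee_rot: [1.962, 2.443, 0.012]
contact_force: [-5.0, -1.1, 6.3]
finger_gap: 0.0002
t 11.12 d [ 1.3 -2.4 13.9] turn -0.2 tiploc [0.0675 0.0757 0.209 ] F [-5.  -1.1  6.3] gap 0.0002 j6 -1.85
```

```bash
python3 -m handwheel '[[[0,0,-0.5,3,0],[0,0,-0.5,3,0],[0,0,-0.5,3,0],[0,0,0,2,0]]]'; python3 -c "
from h import *
plan((0.065,.077),.195)";python3 -m handwheel '[[[0,0,0,2,0],[0,0,0,2,0]]]'; python3 -c "
from h import *
plan((0.065,.077),.195)"
```

```text
time: 11.62
position: [0.5872, 0.0125, 0.2197]
ee_rot: [1.96, 2.442, 0.014]
contact_force: [-3.7, -0.2, 6.6]
finger_gap: 0.0007
t 11.62 d [ 1.2 -1.5  2.7] turn -0.2 tiploc [0.0667 0.0757 0.1977] F [-3.7 -0.2  6.6] gap 0.0007 j6 -1.85
time: 11.88
position: [0.587, 0.0125, 0.2157]
ee_rot: [1.961, 2.442, 0.014]
contact_force: [-5.2, -1.0, 12.5]
finger_gap: 0.0003
t 11.88 d [ 1.2 -1.2 -1.3] turn -0.2 tiploc [0.0665 0.0757 0.1937] F [-5.2 -1.  12.5] gap 0.0003 j6 -1.85
```

```bash
python3 -m handwheel '[[[0,0,0,2,0],[0,0,0,2,0]]]'; python3 -c "
from h import *
plan((0.065,.077),.195)"
```

```text
time: 12.12
position: [0.5869, 0.0125, 0.2136]
ee_rot: [1.96, 2.442, 0.015]
contact_force: [-8.9, -0.7, 19.9]
finger_gap: 0.0002
t 12.12 d [ 1.2 -1.1 -3.4] turn -0.2 tiploc [0.0665 0.0757 0.1916] F [-8.9 -0.7 19.9] gap 0.0002 j6 -1.85
```

```bash
python3 -m handwheel '[[[0,0,0,2,0],[0,0,0,2,0],[0,0,0,2,0]]]'; python3 -c "
from h import *
plan((0.065,.077),.195)
d=grab('side');cv2.imwrite('pics/side6.png',d['color'][:,:,::-1])
d=grab('top')
c=d['color'][30:270,205:425,::-1]
cv2.imwrite('pics/top6.png',cv2.resize(c,None,fx=2.5,fy=2.5,interpolation=2))
L=loc(cloud(d))
for x0,y in((.05,.17),(.067,.17),(.08,.17),(.067,.15),(.12,.08),(.2,.08),(.3,.08)):
    k=(abs(L[...,0]-x0)<.006)&(abs(L[...,1]-y)<.008);print(x0,y,np.nanmedian(L[...,2][k]).round(4) if k.any() else None)"
```

```text
time: 12.5
position: [0.5868, 0.0125, 0.2126]
ee_rot: [1.958, 2.44, 0.017]
contact_force: [-10.9, -1.0, 23.8]
finger_gap: 0.0004
t 12.5 d [ 1.2 -1.1 -4.4] turn -0.2 tiploc [0.0665 0.0757 0.1906] F [-10.9  -1.   23.8] gap 0.0004 j6 -1.85
0.05 0.17 0.3174
0.067 0.17 0.317
0.08 0.17 0.3164
0.067 0.15 0.3176
0.12 0.08 None
0.2 0.08 0.2277
0.3 0.08 0.2293
```

View pics/side6.png

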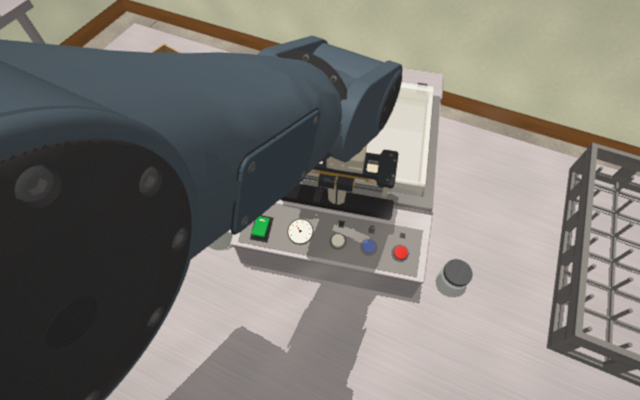

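View pics/top6.png

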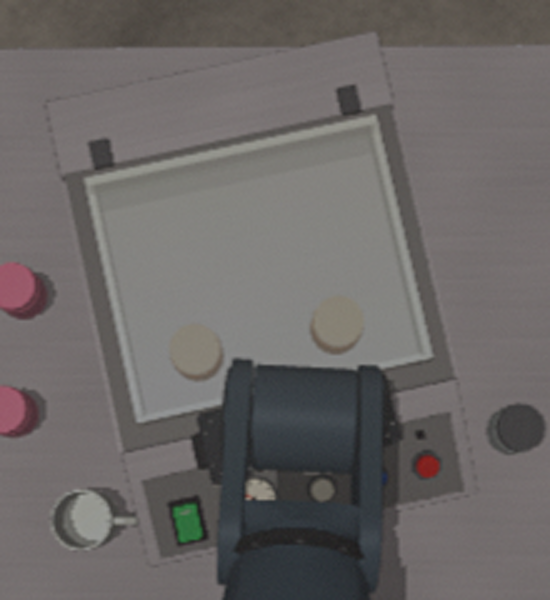

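The lid is shut: the dome top is level (0.228 to 0.229 m), and the tips press the grip at side (335,195). The jars, cup and spare jar are in place. I'll keep holding and watch the gauge.

```bash
python3 -m handwheel '[[[0,0,0,2,0],[0,0,0,2,0],[0,0,0,2,0],[0,0,0,2,0],[0,0,0,2,0],[0,0,0,2,0],[0,0,0,2,0],[0,0,0,2,0]]]'; python3 -c "
from h import *
plan((0.065,.077),.195)
a=load('side');b=grab('side')
c=np.hstack([x['color'][205:265,245:345,::-1] for x in(a,b)]);cv2.imwrite('pics/g7.png',cv2.resize(c,None,fx=4,fy=4,interpolation=2))
"
```

```text
time: 13.6
position: [0.5867, 0.0125, 0.2122]
ee_rot: [1.953, 2.436, 0.023]
contact_force: [-11.8, 0.1, 25.1]
finger_gap: 0.0004
t 13.6 d [ 1.1 -0.8 -4.8] turn -0.1 tiploc [0.0665 0.0757 0.1903] F [-11.8   0.1  25.1] gap 0.0004 j6 -1.85
```

View pics/g7.png

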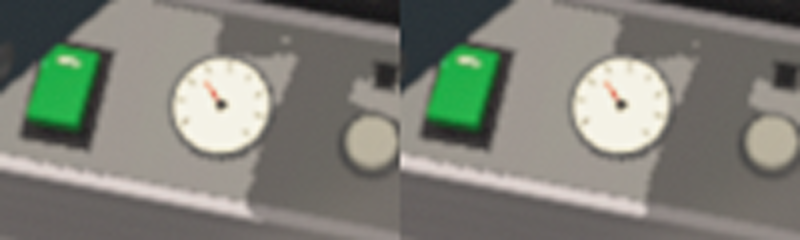

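```bash
python3 -m handwheel '[[[0,0,0,1.5,0],[0,0,0,1.5,0],[0,0,0,1.5,0],[0,0,0,1.5,0],[0,0,0,1.5,0],[0,0,0,1.5,0],[0,0,0,1.5,0],[0,0,0,1.5,0]]]'; python3 -m handwheel '[[[0,0,0,1.5,0],[0,0,0,1.5,0],[0,0,0,1.5,0],[0,0,0,1.5,0],[0,0,0,1.5,0],[0,0,0,1.5,0],[0,0,0,1.5,0],[0,0,0,1.5,0]]]'; python3 -c "
from h import *
plan((0.065,.077),.195)
d=grab('top');L=loc(cloud(d))
hsv=cv2.cvtColor(d['color'],cv2.COLOR_RGB2HSV).astype(int);h,s=hsv[...,0],hsv[...,1]
m=(h>45)&(h<80)&(s>120)&(abs(L[...,1]-.212)<.03)&(abs(L[...,0])<.04);q=L[m];print(len(q),np.polyfit(q[:,0],q[:,2],1))
plan((0.065,.077),.195)
print(r.close_job())"
```

```text
time: 14.65
position: [0.5865, 0.0125, 0.2128]
ee_rot: [1.948, 2.432, 0.028]
contact_force: [-9.3, 0.5, 20.5]
finger_gap: 0.0003
time: 15.65
position: [0.5864, 0.0125, 0.2128]
ee_rot: [1.944, 2.428, 0.033]
contact_force: [-9.6, 0.8, 20.3]
finger_gap: 0.001
t 15.65 d [ 1.  -0.5 -4.2] turn -0.1 tiploc [0.0665 0.0757 0.1908] F [-9.6  0.8 20.3] gap 0.001 j6 -1.85
129 [0.06194424 0.15446918]
t 15.7 d [ 1.  -0.6 -4.2] turn -0.1 tiploc [0.0665 0.0757 0.1908] F [-10.1  -0.   19.5] gap 0.0003 j6 -1.85
the job is handed in; nothing more can be done
None
```

The job is handed in at 15.7 s, done in the order asked. I switched the rocker on, pressed the blue key and released it, then pushed the lid down at about 40 mm/s. The fingers are still holding it shut.

**Last checks**
- **Rocker:** its face slope fell from about 26° to 3.5°, which matches on.
- **Blue key:** it went to a hard stop at 31 N and looked out again in the pictures afterwards. I did not measure its return. The tips stayed clear of the white and red keys.
- **Lid:** the dome top is level and the fingers hold it with about 20 N, against the roughly 7 N needed. It had been shut for over 3 s when I handed in.
- **Jars, spare jar and cup:** all were standing where they began in the last pictures I viewed, taken about 3 s before I handed in.

**Disagreements**
- The measured tip height on the grip was 0.191 m, not 0.195 m. I put this down to the end stop giving under the push plus calibration error.
- The gauge needle did not move, so it gave no sign of whether the program finished.

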